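# Dish out honey lozenges with the scoop

## Task

Use the scoop to take honey lozenges from the open tub and tip at least three of them, in one or more scoops, into the ceramic bowl, from close above it so that they do not drop far. Then lay the scoop back flat in its tray. Handle the lozenges only with the scoop, spill none, keep the bowl where it stands and leave the other things on the cart undisturbed.

Things in the scene. Friction and masses are not known exactly. Their poses are not given: they have to be found in the camera images.
- tub: Open rectangular white plastic tub, fixed on the cart, outside 176 (along its x) x 130 x 50 mm; walls and floor 3 mm, so inside 170 x 124 mm, inner floor 3 mm above the cart. Origin: centre of its underside; z up; its x points away from the robot (yaw within 0.3 rad of world x). The lozenges start in one layer on its floor, mostly in the far (+x) two thirds; the near third is free.
- lozenge1: One of eight alike amber honey lozenges (smooth hard flattened balls, 27 mm across, 18 mm thick, about 10 g). Origin: its centre; its z axis is its short axis.
- lozenge2: One of eight alike amber honey lozenges (smooth hard flattened balls, 27 mm across, 18 mm thick, about 10 g). Origin: its centre; its z axis is its short axis.
- lozenge3: One of eight alike amber honey lozenges (smooth hard flattened balls, 27 mm across, 18 mm thick, about 10 g). Origin: its centre; its z axis is its short axis.
- lozenge4: One of eight alike amber honey lozenges (smooth hard flattened balls, 27 mm across, 18 mm thick, about 10 g). Origin: its centre; its z axis is its short axis.
- lozenge5: One of eight alike amber honey lozenges (smooth hard flattened balls, 27 mm across, 18 mm thick, about 10 g). Origin: its centre; its z axis is its short axis.
- lozenge6: One of eight alike amber honey lozenges (smooth hard flattened balls, 27 mm across, 18 mm thick, about 10 g). Origin: its centre; its z axis is its short axis.
- lozenge7: One of eight alike amber honey lozenges (smooth hard flattened balls, 27 mm across, 18 mm thick, about 10 g). Origin: its centre; its z axis is its short axis.
- lozenge8: One of eight alike amber honey lozenges (smooth hard flattened balls, 27 mm across, 18 mm thick, about 10 g). Origin: its centre; its z axis is its short axis.
- scoop: Polished steel scoop, black plastic handle, about 115 g; lies flat in the tray. Origin: underside of the flat bowl floor, in its middle; x to the lip, y across, z up. Bowl 58 mm wide, floor 2.4 mm, from the 28 mm high back wall (x = -34 mm) to the lip (x = +36); sides 28 mm high at the back, sloping to the floor at x = +16. Lozenges slide out when it is tipped nose-down 30 to 45 degrees.
- scoop_grip (a point): Where the scoop's handle is held well: a point on its axis, at x = -77, y = 0, z = 50 mm in the scoop's frame; axes as the scoop's. The straight handle, 18 mm wide (across y) and 13 mm thick, rises backwards from the bowl's back wall at 35 degrees to the bowl floor, to its end at x = -122, z = 82 mm. At the start it points towards the robot (within 0.45 rad of world -x).
- scoop_lip (a point): Middle of the scoop's front lip, at its underside: x = +36, y = 0, z = 0 mm in the scoop's frame; axes as the scoop's. The front corners are cut, so the lip is 36 mm wide and 1.6 mm thick. Steel, lozenges and tub are slippery on one another (friction 0.2 to 0.4).
- tray: Shallow aluminium tray, fixed on the cart, 200 x 120 mm, rim 12 mm high, floor 2 mm thick (the scoop's home). Origin: centre of its underside; x along its long side (yaw within 0.3 rad of world x), z up. It stands on one side of the tub, the bowl on the other.
- dish: White ceramic bowl, loose, 220 g, 112 mm across the rim, 42 mm high, foot 50 mm across, wall 4 mm, inner floor 5 mm above its underside. Origin: centre of its underside; z up.
- dish_mid (a point): Point on the ceramic bowl's axis 30 mm above its underside, in the midst of its hollow (12 mm below the rim). Axes as the bowl's.
- organizer: Lavender seven-day pill organizer, 36 x 156 x 25 mm, loose; to be left alone. Origin: centre of its underside; long side along its y.
- eggcup: White ceramic egg cup, 49 mm across the rim, 64 mm high, loose; to be left alone. Origin: centre of its underside.
- splitter: Steel tablet splitter with a partly raised lid, 44 x 88 mm, about 40 mm high, loose; to be left alone. Origin: centre of its underside.
- magnifier: Magnifying glass with a rubber-gripped handle lying flat, lens rim 82 mm across and 12 mm thick, handle 18 mm thick, 194 mm long overall, loose; to be left alone. Origin: centre of the lens rim's underside; handle along its -x.

How it is judged:
By the outcome, as a careful person would: the job done as asked, in the order asked, and still so for the second after the job is handed in, with the robot touching nothing.
It also fails if it takes over 72 s, if anything falls off the work surface, if the arm or the gripper's body presses on something with over 40 N, if the wrist force passes 120 N, or if a joint passes its speed limit or range.

## Robot

A 6-joint arm with a two-finger parallel gripper is mounted at the origin on the work surface. World frame = base frame: x ahead of the robot, y to its left, z up, the work surface at z = 0. Lengths are in m, angles in rad, forces in N, time in s.
With the tool pointing down it reaches from about 0.35 to 0.725 m from the base axis. Payload 6 kg.
Tool frame: the origin (TCP) lies midway between the tips of the shut fingers; the grasp point (between the pads) lies 19 mm behind it (bot.tcp_to_grasp is the distance from the TCP to the grasp point, in m); z points along the fingers, y is the line along which they close (so a half turn about z gives the same grasp; the last joint's range is limited). The gripper opens to 85 mm and grips with 20 to 120 N. Pads are 22 mm wide; open, the fingers measure 114 mm over their backs; the gripper's body (76 mm by 85 mm) begins 54 mm behind the grasp point. The pads swing forward as they close: fully open they stand 13 mm farther back than shut.
Start: joints at [1.463, 0.04, 0.085, 0, -1.615, -0.334], TCP at [0.257, 0.542, 0.231] pointing down, gripper open.
Joint ranges: [-2.56, 2.56], [-1.29, 2.01], [-1.08, 1.49], [-3.29, 1.98], [-2.81, -0.18], [-2.99, 2.99]. Speed limits (rad/s): [2.57, 2.57, 3.01, 3.14, 3.14, 3.14].

## Interface

Orientations are given as [roll, pitch, yaw] about the fixed x, y, z axes, in that order (R = Rz(yaw) Ry(pitch) Rx(roll)).
In Python, from workcell import readout, vision, close_job, bot gives the robot as it stands. The module is installed in compiled form; this text tells all that it offers.
- The arm moves only by the tool carry_out, never from a script. Its argument "rows" is a list that holds one entry, the list of rows, each a list of 5 numbers: the opening, from -1 (shut) to 1 (fully open), then the shift along the world's x, y, z in m, then the turn about the world's z in rad. A call has 1 to 12 rows; each row is the pose to reach, as a shift and turn from the pose commanded when the call began; what a row does not reach only later rows make up. A row lasts 1/10 s, in which the tool goes at most 50 mm and 8.59 degrees, less where a joint would pass 70% of its speed; a pose out of reach is approached as far as the arm can. A call with a gripper value outside its range is refused whole. The fingers move at their own pace and stop on an object; "squeeze" is the grip in N (left out, the last holds). Time passes only in rows, so rows that repeat a pose let the fingers close. It gives the time, the measured TCP pose, the force, the opening and the grip force at its end, in the units of the state.
- readout.state(): the state, without advancing time (a new reading comes with each control period).
- vision.grab_frame(name): name is "scene" or "top" or "wrist"; returns a dict with "image" (384x512x3 uint8, red, green, blue), "vfov" (degrees; the focal length in pixels is half the picture's height over the tangent of half this angle, whatever the lens; pixels are square), "cx", "cy" (the principal point, pixels), "dist_coeffs" ([k1, k2, p1, p2, k3] as OpenCV has them; the pictures are not rectified), "rvec" (rotation vector, rad) and "tvec" (3), from world to camera coordinates, as OpenCV has them; the wrist camera has in their place "mount" (4x4, takes a point from camera to tool coordinates, whose origin is the TCP and whose axes are the flange's). Camera axes: x right, y down, z forward; pixel columns grow to the right and rows downward; lengths in m; the calibration is good to about 2 mm. A picture is of the moment at which its call begins: read the wrist's pose just before it. There is no depth.
- close_job(): hands the job in; it is judged then, once.
The state is a dict: "time": time; "qpos": joint angles; "qvel": joint speeds; "joint_torque": joint torques, N m; "eef_pos": TCP position; "tool_rot": TCP orientation; "force": force on the tool from outside, world axes, zero at the start; "moment": the same for the moment, N m; "grip_width": finger opening in m; "grip_force": force on a finger pad.
Only numpy, scipy, OpenCV 4.12 (cv2) and the standard library are available. Lean on these libraries where they do the work, as an engineer would, in place of code of your own. Each camera call takes 0.05 s, during which the arm holds its last target. There are 200 camera calls.

## Working session

There is one attempt and no reset: what is moved stays moved. The work goes in short steps, Python scripts to look and compute and a tool call to move; the robot and the scene stay as the last step left them, time stands still between calls to the robot, and variables do not carry over. Pictures are saved under pics/ and viewed, at most 10 in all, crops included, and the job is handed in when it is done.

Besides the shell and the picture viewer there is one more tool, called after ">>>" in YAML: its name, and indented under it one key for each argument. carry_out: Moves the arm, as the interface text tells. Its arguments: {"type":"object","properties":{"rows":{"type":"array","items":{"type":"array","items":{"type":"array","items":{"type":"number"}}}},"squeeze":{"type":"number"}},"required":["rows"]}

```bash
mkdir -p pics
cat > h.py <<'E'
import numpy as np,cv2,json
from scipy.spatial.transform import Rotation as R
from workcell import readout,vision,bot
def K(f):
    h,w=f["image"].shape[:2];a=h/2/np.tan(np.radians(f["vfov"])/2)
    return np.array([[a,0,f["cx"]],[0,a,f["cy"]],[0,0,1.]])
def ext(f,st=None):
    # world->camera R,t
    if "rvec" in f: return cv2.Rodrigues(np.array(f["rvec"],float))[0],np.array(f["tvec"],float).ravel()
    T=np.eye(4);T[:3,:3]=R.from_euler('xyz',st["tool_rot"]).as_matrix();T[:3,3]=st["eef_pos"]
    M=np.linalg.inv(T@np.array(f["mount"]));return M[:3,:3],M[:3,3]
def grab(n):
    st=readout.state();f=vision.grab_frame(n);f["R"],f["t"]=ext(f,st);f["K"]=K(f);f["d"]=np.array(f["dist_coeffs"],float);return f
def ray(f,px,z):
    p=cv2.undistortPoints(np.array(px,float).reshape(-1,1,2),f["K"],f["d"]).reshape(-1,2)
    d=np.c_[p,np.ones(len(p))]@f["R"];c=-f["R"].T@f["t"]
    z=np.broadcast_to(z,len(p));return c+d*((z-c[2])/d[:,2])[:,None]
def proj(f,P):
    return cv2.projectPoints(np.array(P,float).reshape(-1,1,3),cv2.Rodrigues(f["R"])[0],f["t"],f["K"],f["d"])[0].reshape(-1,2)
def save(f,n,crop=None,s=1):
    im=f["image"][...,::-1]
    if crop: x0,y0,x1,y1=crop;im=im[y0:y1,x0:x1]
    cv2.imwrite(f"pics/{n}.png",cv2.resize(im,None,fx=s,fy=s,interpolation=cv2.INTER_CUBIC))
    np.savez(f"pics/{n}.npz",**{k:f[k] for k in("R","t","K","d")})
def load(n): return dict(np.load(f"pics/{n}.npz"))
E
python3 - <<'E'
from h import *
f=grab("top");save(f,"top0",s=1.56);print(-f["R"].T@f["t"],f["K"][0,0])
f=grab("scene");save(f,"sc0",s=1.56);print(-f["R"].T@f["t"])
print(readout.state(),bot.tcp_to_grasp)
E
```

```text
[ 0.40656902 -0.00319665  1.11062382] 441.91330847892317
[1.15746519 0.19214746 0.79288012]
{'time': 0.1, 'qpos': array([ 1.46271047e+00,  4.07619787e-02,  8.39122277e-02, -3.75984412e-04,
       -1.61547486e+00, -3.33699325e-01]), 'qvel': array([ 0.00099805, -0.00235914,  0.00303203,  0.00019169,  0.00172448,
        0.00126553]), 'joint_torque': array([-4.92134714e-03, -3.69346046e+01,  3.48280334e+01,  6.95166126e+00,
       -4.58205599e-03,  1.36908223e-06]), 'eef_pos': array([0.25635212, 0.54216586, 0.2303801 ]), 'tool_rot': array([ 3.14002564e+00, -1.45661187e-04, -4.41768562e-01]), 'force': array([-0.5173964 ,  0.08288806, -0.74322172]), 'moment': array([ 0.00226416, -0.00696272, -0.04925295]), 'grip_force': 0.0, 'grip_width': 0.0853427437399663} 0.0187
```

View pics/top0.png

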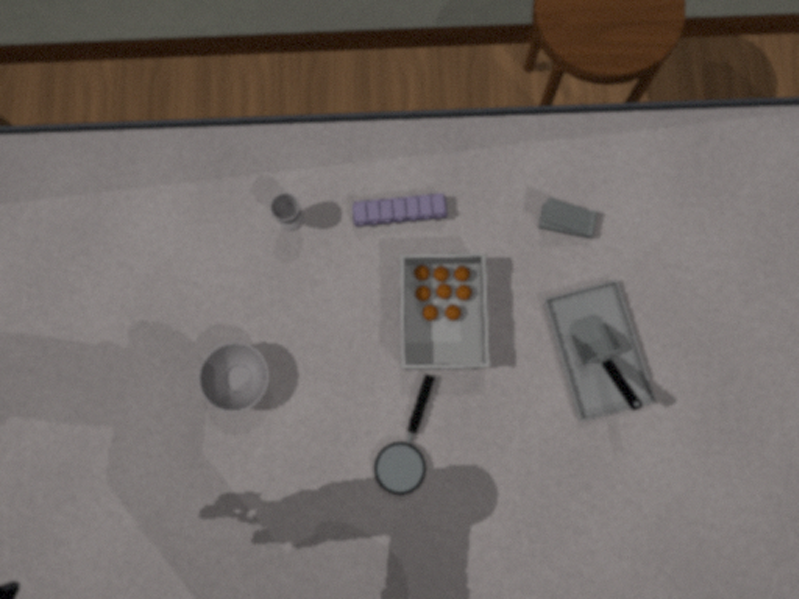

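View pics/sc0.png

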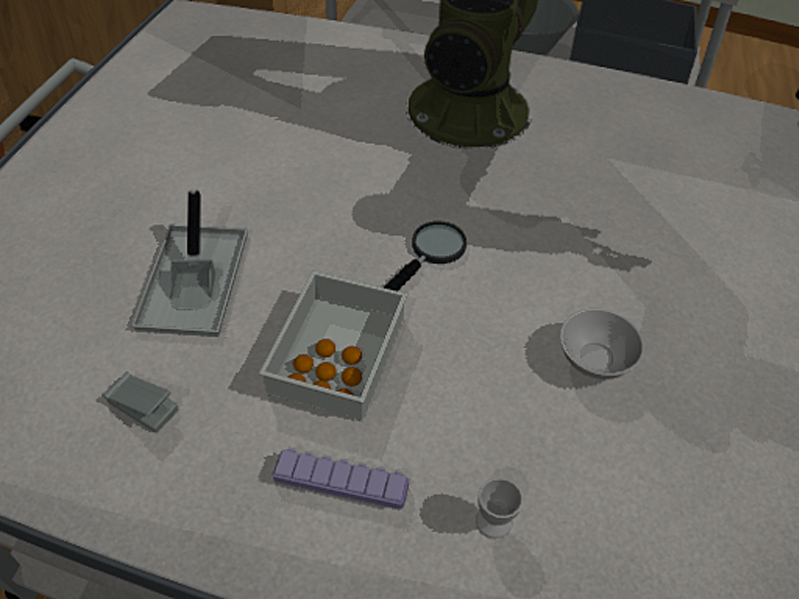

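```bash
python3 - <<'E'
from h import *
np.set_printoptions(precision=4,suppress=True)
f=load("top0");g=lambda p,z:ray(f,np.array(p)/1.56,z)[:,:2]
t=g([(403,257),(486,256),(489,367),(404,367)],.05);print("tub",t,t.mean(0),t[0]-t[3],t[1]-t[2])
r=g([(547,298),(618,283),(655,402),(583,418)],.012);print("tray",r,r.mean(0),r[0]-r[3],r[1]-r[2])
print("dish",g([(235,377)],.042),g([(201,377),(269,377),(235,345),(235,409)],.042))
print("handle end",g([(636,404)],.084),g([(607,363)],.035))
L=[(422,273),(441,273),(461,273),(424,293),(443,292),(464,293),(430,313),(453,313)]
print("loz",g(L,.012))
print("magn",g([(432,376),(400,468)],.01))
E
python3 - <<'E'
import cv2
a=cv2.imread('pics/top0.png')[240:440,530:680]
b=cv2.imread('pics/sc0.png')[170:350,120:260]
import numpy as np
a=cv2.resize(a,(450,600),interpolation=cv2.INTER_CUBIC);b=cv2.resize(b,(350,450));b=cv2.copyMakeBorder(b,0,150,0,0,0)
cv2.imwrite('pics/crop1.png',np.hstack([a,b]))
E
```

```text
tub [[ 0.6891  0.0198]
 [ 0.6864 -0.1116]
 [ 0.5104 -0.1079]
 [ 0.5142  0.0227]] [ 0.6    -0.0443] [ 0.1749 -0.003 ] [ 0.176  -0.0036]
tray [[ 0.6232 -0.2105]
 [ 0.6443 -0.3263]
 [ 0.4516 -0.3688]
 [ 0.4298 -0.2547]] [ 0.5372 -0.2901] [0.1933 0.0443] [0.1927 0.0424]
dish [[0.5069 0.2873]] [[0.5084 0.3409]
 [0.5054 0.2339]
 [0.5574 0.2881]
 [0.4573 0.2865]]
handle end [[ 0.4465 -0.3169]] [[ 0.5128 -0.2925]]
loz [[ 0.6712 -0.0098]
 [ 0.6702 -0.0408]
 [ 0.6692 -0.0734]
 [ 0.6377 -0.012 ]
 [ 0.6384 -0.0429]
 [ 0.6357 -0.0769]
 [ 0.6044 -0.0207]
 [ 0.6032 -0.0578]]
magn [[ 0.5026 -0.0206]
 [ 0.3604  0.0341]]
```

View pics/crop1.png

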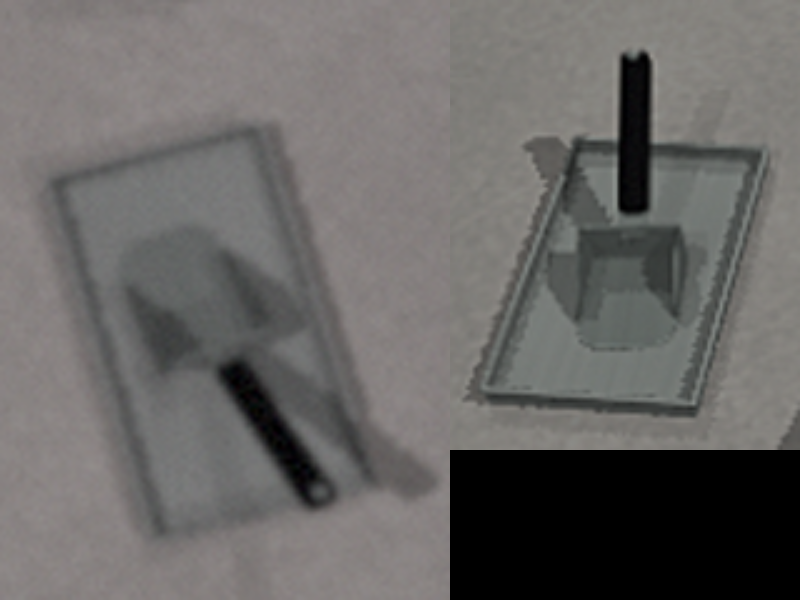

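Run:
```python
from h import *
np.set_printoptions(precision=4,suppress=True)
f=load("top0");g=lambda p,z:ray(f,(np.array(p)/3+[530,240])/1.56,z)[:,:2]
lip=g([(172,232)],.004)[0];e=g([(318,490)],.086)[0];w=g([(163,373),(305,328)],.030)
print(lip,e,w,w.mean(0));d=lip-e;y=np.arctan2(d[1],d[0]);print(y,np.hypot(*d))
```

```text
[ 0.5908 -0.2749] [ 0.4474 -0.3164] [[ 0.5122 -0.2585]
 [ 0.5336 -0.3338]] [ 0.5229 -0.2962]
0.28149204325742655 0.14929629733341698
```

>>> carry_out:
  rows:
    - [[1,0.02,-0.05,0,0.05],[1,0.04,-0.1,0,0.1],[1,0.06,-0.15,0,0.2],[1,0.08,-0.2,0,0.3],[1,0.1,-0.25,0,0.4],[1,0.12,-0.3,0,0.5],[1,0.14,-0.35,0,0.6],[1,0.15,-0.4,0,0.7],[1,0.16,-0.45,0,0.8],[1,0.17,-0.5,0,0.8],[1,0.18,-0.55,0,0.8],[1,0.19,-0.6,0,0.8]]
  squeeze: 30

```text
time: 1.3
eef_pos: [0.4401, -0.0286, 0.2313]
tool_rot: [-3.141, -0.001, 0.359]
force: [1.5, 0.1, 0.0]
grip_width: 0.0855
grip_force: 0.0
```

>>> carry_out:
  rows:
    - [[1,0.0,-0.05,0,0],[1,0.01,-0.1,0,-0.03],[1,0.01,-0.15,0,-0.06],[1,0.02,-0.2,0,-0.06],[1,0.02,-0.25,0,-0.06],[1,0.02,-0.25,0,-0.06],[1,0.02,-0.25,0,-0.06]]

```text
time: 2.0
eef_pos: [0.4597, -0.2778, 0.2302]
tool_rot: [-3.14, 0.002, 0.295]
force: [0.5, 0.4, -0.1]
grip_width: 0.0857
grip_force: 0.0
```

Run:
```python
from h import *
f=grab("wrist");save(f,"w1",s=1.5)
```

```text
(no output)
```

View pics/w1.png

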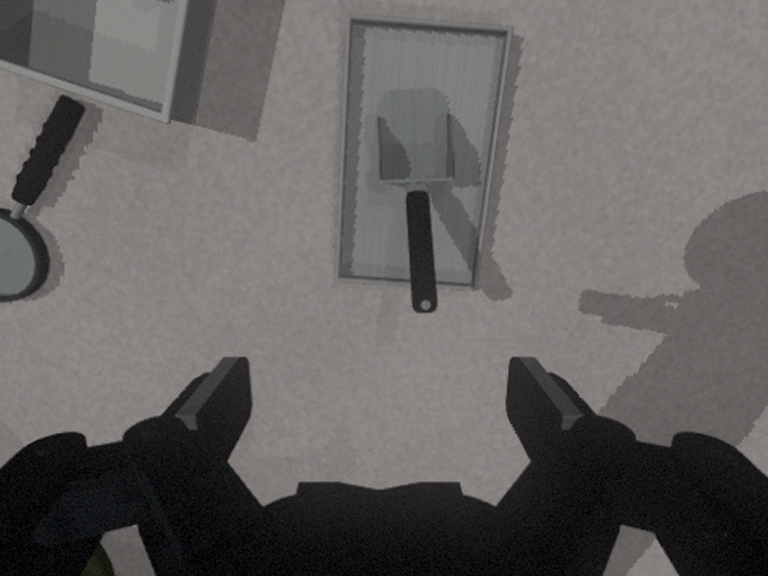

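Run:
```python
from h import *
np.set_printoptions(precision=4,suppress=True)
f=load("w1");g=lambda p,z:ray(f,np.array(p)/1.5,z)[:,:2]
lip=g([(414,88)],.003)[0];e=g([(425,311)],.086)[0];w=g([(379,183),(454,180)],.030).mean(0)
w2=g([(379,183),(454,180)],.030)
print(lip,e,w,w2);d=lip-e;print(np.arctan2(d[1],d[0]),np.hypot(*d),np.hypot(*(lip-w)))
d=w2[0]-w2[1];print(np.arctan2(-d[0],d[1]))
a=g([(416,197)],.042)[0]-e;print(np.arctan2(a[1],a[0]))
r=g([(348,17),(512,27),(474,288),(337,280)],.012);print("tray",r,r.mean(0))
t=g([(168,121)],.05);print("tub near right",t)
y=.285;u=np.array([np.cos(y),np.sin(y)]);print("grip -103:",lip-.139*u,e+.019*u)
print(readout.state()["eef_pos"])
```

```text
[ 0.593  -0.2651] [ 0.4436 -0.3159] [ 0.5258 -0.2872] [[ 0.5163 -0.2597]
 [ 0.5353 -0.3146]]
0.32742352169626165 0.1577496154489955 0.07069754553857485
0.33397669209596187
0.35588621225240086
tray [[ 0.6225 -0.2033]
 [ 0.6514 -0.3215]
 [ 0.4549 -0.3651]
 [ 0.4269 -0.2488]] [ 0.5389 -0.2847]
tub near right [[ 0.5137 -0.1057]]
grip -103: [ 0.4596 -0.3042] [ 0.4619 -0.3105]
[ 0.46   -0.2767  0.2307]
```

>>> carry_out:
  rows:
    - [[1,0.0015,-0.033,-0.04,0.035],[1,0.0015,-0.033,-0.08,0.035],[1,0.0015,-0.033,-0.12,0.035],[1,0.0015,-0.033,-0.16,0.035],[0.3,0.0015,-0.033,-0.18,0.035],[0,0.0015,-0.033,-0.18,0.035],[-0.3,0.0015,-0.033,-0.18,0.035],[-0.6,0.0015,-0.033,-0.18,0.035],[-1,0.0015,-0.033,-0.18,0.035],[-1,0.0015,-0.033,-0.18,0.035],[-1,0.0015,-0.033,-0.18,0.035],[-1,0.0015,-0.033,-0.18,0.035]]
  squeeze: 30

```text
time: 3.25
eef_pos: [0.4626, -0.3101, 0.0529]
tool_rot: [3.14, -0.002, 0.333]
force: [-0.4, 1.1, 5.8]
grip_width: 0.0174
grip_force: 35.4
```

>>> carry_out:
  rows:
    - [[-1,0,0,0.02,0],[-1,0,0,0.05,0],[-1,0,0,0.08,0],[-1,0,0,0.08,0],[-1,0,0,0.08,0]]

```text
time: 3.75
eef_pos: [0.4619, -0.3096, 0.1314]
tool_rot: [-3.142, -0.001, 0.333]
force: [-0.3, 0.4, -2.1]
grip_width: 0.0173
grip_force: 34.7
```

Run:
```python
from h import *
f=grab("scene");save(f,"s2",crop=(60,80,200,230),s=3)
f2=grab("wrist");save(f2,"w2")
a=cv2.imread("pics/s2.png");b=cv2.imread("pics/w2.png")[:,150:400]
b=cv2.copyMakeBorder(b,0,450-384,0,0,0);cv2.imwrite("pics/m2.png",np.hstack([a,b]))
```

```text
(no output)
```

View pics/m2.png

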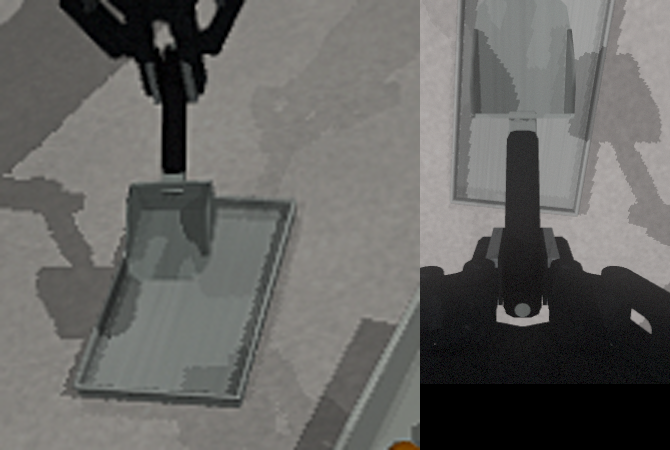

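```bash
cat >> h.py <<'E'
G=np.array([-.103,0,.0682]) # grip point in scoop frame
def pts(th,P): # scoop pts -> tool frame (x fwd, y flipped, z down), nose-down th
    v=np.array(P,float)-G;c,s=np.cos(th),np.sin(th)
    X=c*v[:,0]+s*v[:,2];Z=-s*v[:,0]+c*v[:,2]
    return np.c_[X,-v[:,1],-Z-.0187]
def pix(f,th,P):
    M=np.linalg.inv(np.array(f["mount"]));p=pts(th,P)@M[:3,:3].T+M[:3,3]
    return cv2.projectPoints(p,np.zeros(3),np.zeros(3),f["K"],f["d"])[0].reshape(-1,2)
def handle_row(f):
    g=f["image"].mean(2)[:,246:258].mean(1);r=220
    while g[r]<60 and r>0:r-=1
    return r
def pitch(f=None):
    f=f or grab("wrist");r=handle_row(f);a=np.radians(np.arange(-30,80))
    m=[pix(f,t,[[-.045,0,.0335]])[0,1] for t in a]
    return r,np.degrees(np.interp(-r,-np.array(m),a)) if m[0]>m[-1] else np.degrees(np.interp(r,m,a))
E
python3 - <<'E'
from h import *
f=grab("wrist");g=f["image"].mean(2)[:,246:258].mean(1);print(g[100:150:3].round())
for t in (-10,0,10,20,40,60):print(t,pix(f,np.radians(t),[[-.034,0,.028],[-.045,0,.0335],[.036,0,0]]).round().tolist())
print(pitch(f))
E
```

```text
[125. 118. 118. 121. 124. 129. 114. 121. 125. 125.  88.  46.  45.  44.
  45.  45.  45.]
-10 [[254.0, 102.0], [254.0, 126.0], [254.0, -58.0]]
0 [[254.0, 114.0], [254.0, 135.0], [254.0, -12.0]]
10 [[253.0, 128.0], [253.0, 146.0], [253.0, 27.0]]
20 [[253.0, 143.0], [253.0, 158.0], [253.0, 61.0]]
40 [[253.0, 175.0], [253.0, 186.0], [253.0, 121.0]]
60 [[253.0, 210.0], [253.0, 216.0], [253.0, 175.0]]
(130, np.float64(-5.256514638529107))
```

>>> carry_out:
  rows:
    - [[-1,0,0,-0.02,0],[-1,0,0,-0.04,0],[-1,0,0,-0.04,0]]
  squeeze: 20

```text
time: 4.2
eef_pos: [0.4595, -0.3086, 0.0868]
tool_rot: [-3.136, 0.005, 0.333]
force: [-1.2, 0.4, -2.1]
grip_width: 0.0175
grip_force: 34.5
```

Run:
```python
from h import *
print(pitch())
```

```text
(130, np.float64(-5.253005431045677))
```

>>> carry_out:
  rows:
    - [[-0.6,0,0,0,0],[-0.6,0,0,0,0],[-0.6,0,0,0,0]]
  squeeze: 20

```text
time: 4.55
eef_pos: [0.4622, -0.3099, 0.0923]
tool_rot: [3.14, -0.001, 0.333]
force: [0.8, -0.3, -0.4]
grip_width: 0.0172
grip_force: 34.6
```

Run:
```python
from h import *
print(pitch())
```

```text
(130, np.float64(-5.259365015189458))
```

>>> carry_out:
  rows:
    - [[-0.58,0,0,0,0],[-0.58,0,0,0,0]]

```text
time: 4.8
eef_pos: [0.4619, -0.3098, 0.0917]
tool_rot: [3.141, -0.0, 0.333]
force: [-0.5, 0.4, -1.0]
grip_width: 0.0178
grip_force: 2.9
```

>>> carry_out:
  rows:
    - [[-0.57,0,0,0,0],[-0.57,0,0,0,0]]

```text
time: 5.0
eef_pos: [0.4619, -0.3097, 0.0915]
tool_rot: [3.141, -0.0, 0.333]
force: [-0.3, 0.2, 0.0]
grip_width: 0.0185
grip_force: 0.0
```

```bash
sed -i 's/\[\[-.045,0,.0335\]\]/[[-.042,0,.0313]]/' h.py
python3 - <<'E'
from h import *
print(pitch())
E
```

```text
(178, np.float64(36.53905109385318))
```

>>> carry_out:
  rows:
    - [[-1,0,0,0,0],[-1,0,0,0,0],[-1,0,0,0,0],[-1,0,0,0.03,0],[-1,0,0,0.06,0],[-1,0,0,0.06,0]]
  squeeze: 30

```text
time: 5.65
eef_pos: [0.4636, -0.3109, 0.1566]
tool_rot: [3.135, -0.005, 0.333]
force: [-0.0, -0.4, 0.8]
grip_width: -0.0001
grip_force: 0.0
```

Run:
```python
from h import *
f=grab("wrist");save(f,"w3",crop=(130,0,380,384),s=1.5)
for p in (-.103,-.110,-.115,-.12):
    import h
    h.G=np.array([p,0,.05+(-.077-p)*.7]);print(p,pitch(f))
```

```text
-0.103 (166, np.float64(28.405363875204053))
-0.11 (166, np.float64(33.04774239959702))
-0.115 (166, np.float64(35.652754915257944))
-0.12 (166, np.float64(37.84175062413794))
```

View pics/w3.png

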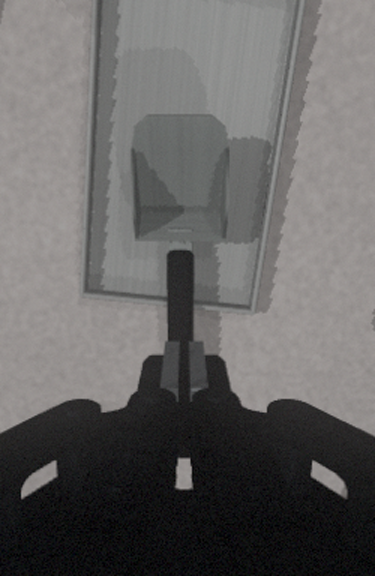

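Run:
```python
from h import *
np.set_printoptions(precision=4,suppress=True)
f=load("w3");g=lambda p,z:ray(f,np.array(p)/1.5+[130,0],z)[:,:2]
lip=g([(180,115)],.003)[0];w=g([(134,238),(228,242)],.030);hs=g([(180,252)],.040)[0]
wm=w.mean(0);d=w[0]-w[1];y=np.arctan2(-d[0],d[1]);e=lip-wm;print(lip,wm,hs,y,np.arctan2(e[1],e[0]),np.hypot(*e))
y=np.arctan2(e[1],e[0])
for y in(y,.333):
    u=np.array([np.cos(y),np.sin(y)]);print(lip-.139*u,wm-.069*u)
print(readout.state()["eef_pos"])
```

```text
[ 0.5614 -0.2747] [ 0.4891 -0.3005] [ 0.4833 -0.3018] 0.2906816695111485 0.3419423807178778 0.07677175192634227
[ 0.4305 -0.3213] [ 0.4241 -0.3236]
[ 0.4301 -0.3202] [ 0.4239 -0.323 ]
[ 0.4629 -0.3102  0.154 ]
```

>>> carry_out:
  rows:
    - [[0,-0.0,0,0,0],[0,-0.034,-0.011,0,0],[0,-0.034,-0.011,-0.05,0],[0,-0.034,-0.011,-0.09,0],[0,-0.034,-0.011,-0.102,0],[-0.4,-0.034,-0.011,-0.102,0],[-1,-0.034,-0.011,-0.102,0],[-1,-0.034,-0.011,-0.102,0],[-1,-0.034,-0.011,-0.102,0],[-1,-0.034,-0.011,-0.092,0],[-1,-0.034,-0.011,-0.062,0],[-1,-0.034,-0.011,-0.062,0]]
  squeeze: 30

```text
time: 6.9
eef_pos: [0.43, -0.3222, 0.0952]
tool_rot: [3.135, -0.005, 0.334]
force: [0.9, -0.0, 0.2]
grip_width: -0.0002
grip_force: 0.0
```

Run:
```python
from h import *
print(pitch())
```

```text
(133, np.float64(3.436165413926038))
```

Run:
```python
from h import *
f=grab("scene");save(f,"s4",crop=(60,80,200,230),s=3)
f2=grab("wrist");save(f2,"w4")
a=cv2.imread("pics/s4.png");b=cv2.imread("pics/w4.png")[:,106:406]
b=cv2.resize(b,None,fx=1.17,fy=1.17);b=cv2.copyMakeBorder(b,0,450-b.shape[0],0,0,0);cv2.imwrite("pics/m4.png",np.hstack([a,b]))
```

```text
(no output)
```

View pics/m4.png

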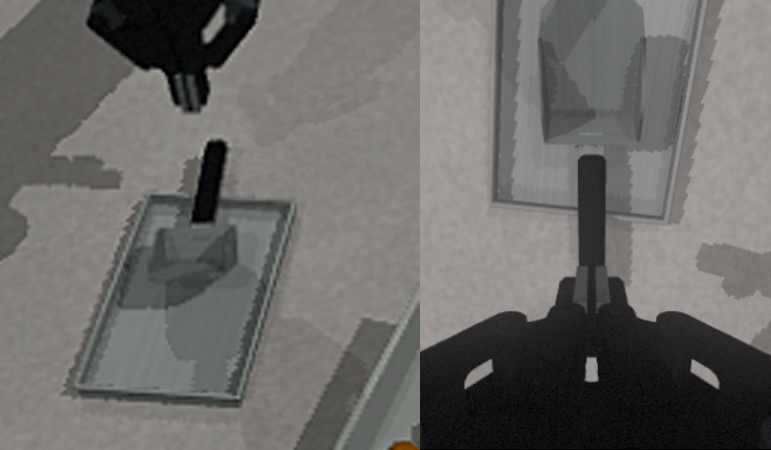

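```bash
cat > fit.py <<'E'
from h import *
from scipy.optimize import least_squares
np.set_printoptions(precision=4,suppress=True)
P=dict(wl=(-.034,.029,.028),wr=(-.034,-.029,.028),ll=(.036,.018,.002),lr=(.036,-.018,.002),he=(-.122+.0037,0,.082+.0053),hb=(-.042+.003,0,.0255+.006))
def fit(obs,x0):
    # obs: (view, point, px)
    V={v:load(v) for v,_,_ in obs}
    def res(q):
        Rm=R.from_euler('ZYX',q[3:]).as_matrix();o=[]
        for v,p,px in obs:o+=list((proj(V[v],[Rm@np.array(P[p])+q[:3]])[0]-px))
        return np.array(o)
    s=least_squares(res,x0,loss='soft_l1',x_scale=[.01]*3+[.1]*3);return s.x,res(s.x).reshape(-1,2)
E
python3 - <<'E'
from fit import *
s=lambda x,y:np.array([x/3+60,y/3+80]);w3=lambda x,y:np.array([x/1.5+130,y/1.5]);w4=lambda x,y:np.array([(x-420)/1.17+106,y/1.17])
obs=[("s4","he",s(216,145)),("s4","hb",s(205,222)),("s4","wl",s(237,228)),("s4","wr",s(161,229)),
("w3","ll",w3(149,115)),("w3","lr",w3(215,115)),("w3","wl",w3(135,239)),("w3","wr",w3(228,241)),
("w4","wl",w4(543,143)),("w4","wr",w4(641,145)),("w4","hb",w4(592,155)),("w3","hb",w3(180,252))]
q,r=fit(obs,[.525,-.288,.003,.33,0,0]);print(q,r.round(1))
Rm=R.from_euler('ZYX',q[3:]).as_matrix()
for p in ([-.103,0,.0682],[-.077,0,.05],[-.122,0,.082],[.036,0,0],[-.034,0,0]):print(p,Rm@np.array(p)+q[:3])
print(readout.state()["eef_pos"])
E
```

```text
[ 0.5301 -0.2866  0.0239  0.3271 -0.6526 -0.0146] [[ 1.  -1.3]
 [-1.5 -0.6]
 [-0.1 -0.9]
 [ 0.3 -1. ]
 [ 0.   0.6]
 [-0.2  1.3]
 [ 0.3  0.2]
 [-1.5 -0.1]
 [ 1.3 -0.1]
 [-0.7 -0.5]
 [ 0.1 -0.9]
 [ 0.3 -1.8]]
[-0.103, 0, 0.0682] [ 0.4131 -0.3253  0.0155]
[-0.077, 0, 0.05] [ 0.4432 -0.3154  0.0168]
[-0.122, 0, 0.082] [ 0.3908 -0.3326  0.0149]
[0.036, 0, 0] [ 0.5572 -0.2775  0.0457]
[-0.034, 0, 0] [ 0.5046 -0.2953  0.0032]
[ 0.4281 -0.3207  0.0901]
```

>>> carry_out:
  rows:
    - [[0,-0.015,-0.0045,0,0],[0,-0.015,-0.0045,0,0],[0,-0.015,-0.0045,-0.04,0],[0,-0.015,-0.0045,-0.07,0],[0,-0.015,-0.0045,-0.084,0],[-0.4,-0.015,-0.0045,-0.084,0],[-0.7,-0.015,-0.0045,-0.084,0],[-1,-0.015,-0.0045,-0.084,0],[-1,-0.015,-0.0045,-0.084,0],[-1,-0.015,-0.0045,-0.084,0],[-1,-0.015,-0.0045,-0.06,0],[-1,-0.015,-0.0045,-0.03,0]]
  squeeze: 30

```text
time: 8.25
eef_pos: [0.4117, -0.3247, 0.0587]
tool_rot: [-3.139, 0.002, 0.333]
force: [0.5, -0.8, -0.8]
grip_width: 0.0174
grip_force: 33.5
```

>>> carry_out:
  rows:
    - [[-1,0.02,0.006,0.01,0],[-1,0.05,0.015,0.01,0],[-1,0.05,0.015,-0.007,0],[-1,0.05,0.015,-0.007,0],[-0.585,0.05,0.015,-0.007,0],[-0.58,0.05,0.015,-0.007,0],[-0.58,0.05,0.015,-0.007,0],[-0.58,0.05,0.015,-0.007,0],[-1,0.05,0.015,-0.007,0],[-1,0.05,0.015,-0.007,0]]
  squeeze: 20

```text
time: 9.25
eef_pos: [0.463, -0.3106, 0.0532]
tool_rot: [3.14, -0.001, 0.333]
force: [-1.5, -1.3, 5.0]
grip_width: 0.0179
grip_force: 21.2
```

Run:
```python
from h import *
print(pitch(),readout.state()["eef_pos"])
```

```text
(123, np.float64(-5.880810256210097)) [ 0.46296533 -0.3106076   0.05316868]
```

>>> carry_out:
  rows:
    - [[-1,0,0,0.025,0],[-1,0,0,0.05,0],[-1,0,0,0.051,0],[-0.585,0,0,0.051,0],[-0.58,0,0,0.051,0],[-0.58,0,0,0.051,0],[-0.58,0,0,0.051,0],[-1,0,0,0.051,0],[-1,0,0,0.051,0]]
  squeeze: 20

```text
time: 10.2
eef_pos: [0.4627, -0.3101, 0.1029]
tool_rot: [-3.141, 0.0, 0.333]
force: [-0.4, -0.3, -0.8]
grip_width: 0.0173
grip_force: 21.1
```

Run:
```python
from h import *
print(pitch(),readout.state()["eef_pos"])
```

```text
(153, np.float64(19.173338245739934)) [ 0.46270018 -0.3101219   0.10303203]
```

>>> carry_out:
  rows:
    - [[-1,0,0,0.04,0],[-1,0.0,0.02,0.08,0],[-1,0.005,0.06,0.09,-0.09],[-1,0.01,0.11,0.09,-0.19],[-1,0.015,0.16,0.09,-0.29],[-1,0.02,0.21,0.09,-0.35],[-1,0.02,0.25,0.09,-0.35],[-1,0.02,0.27,0.09,-0.35],[-1,0.02,0.27,0.09,-0.35],[-1,0.02,0.27,0.09,-0.35]]

```text
time: 11.25
eef_pos: [0.4828, -0.04, 0.1934]
tool_rot: [3.141, -0.0, -0.016]
force: [-0.2, -0.1, -0.6]
grip_width: 0.0177
grip_force: 21.1
```

```bash
sed -i 's/^G=.*/G=np.array([-.106,0,.0702])/' h.py
python3 - <<'E'
from h import *
f=grab("wrist");print(pitch(f),readout.state()["eef_pos"])
save(f,"w5",crop=(100,0,420,384),s=1.5)
E
```

```text
(153, np.float64(22.30427054591941)) [ 0.48277285 -0.04056698  0.19332005]
```

View pics/w5.png

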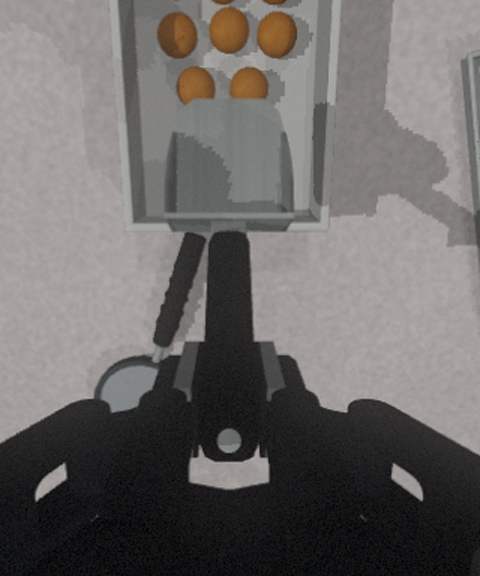

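>>> carry_out:
  rows:
    - [[-1,-0.007,0,0,0],[-1,-0.007,0,-0.04,0],[-1,-0.007,0,-0.07,0],[-1,-0.007,0,-0.085,0],[-1,-0.007,0,-0.09,0],[-1,-0.007,0,-0.09,0]]

```text
time: 11.9
eef_pos: [0.4758, -0.0407, 0.1036]
tool_rot: [3.141, 0.0, -0.017]
force: [-0.4, 0.6, -1.4]
grip_width: 0.0176
grip_force: 20.6
```

Run:
```python
from h import *
print(pitch(),readout.state()["eef_pos"])
```

```text
(147, np.float64(18.187648342290352)) [ 0.47630428 -0.04051087  0.10454232]
```

>>> carry_out:
  rows:
    - [[-1,0.005,0,-0.0075,0],[-1,0.01,0,-0.015,0],[-1,0.016,0,-0.0225,0],[-1,0.023,0,-0.03,0],[-1,0.03,0,-0.036,0],[-1,0.036,0,-0.042,0],[-1,0.042,0,-0.046,0],[-1,0.047,0,-0.049,0],[-1,0.052,0,-0.049,0],[-1,0.057,0,-0.049,0],[-1,0.057,0,-0.049,0]]

```text
time: 13.05
eef_pos: [0.5335, -0.0401, 0.0542]
tool_rot: [-3.142, -0.0, -0.017]
force: [0.4, 0.3, 0.3]
grip_width: 0.0178
grip_force: 19.5
```

Run:
```python
from h import *
f=grab("wrist");print(pitch(f),readout.state()["eef_pos"])
save(f,"w6",crop=(130,0,380,150),s=3)
```

```text
(122, np.float64(-0.6472335333604382)) [ 0.53322814 -0.04006645  0.05416323]
```

View pics/w6.png

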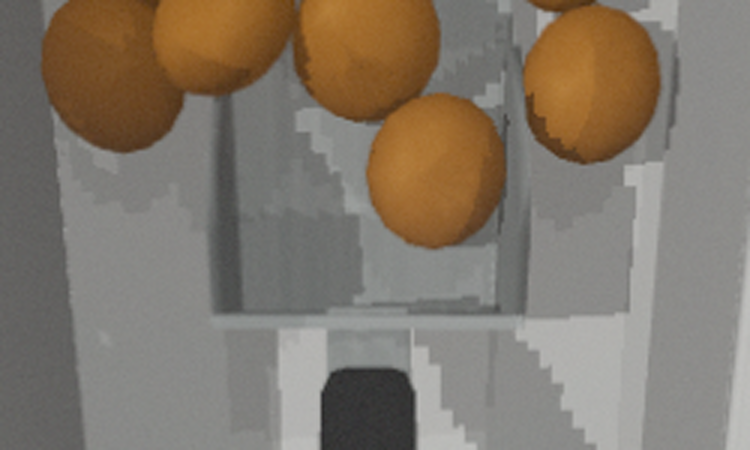

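>>> carry_out:
  rows:
    - [[-1,0.003,0,0,0],[-1,0.007,0,0,0],[-1,0.01,0,0,0],[-1,0.01,0,0,0]]

```text
time: 13.5
eef_pos: [0.5432, -0.0401, 0.0542]
tool_rot: [3.142, -0.0, -0.017]
force: [1.2, 0.0, 0.9]
grip_width: 0.0174
grip_force: 19.5
```

```bash
cat >> h.py <<'E'
def loz(f,th=0.,z=.011,rmin=8):
    # orange blobs in wrist view -> scoop frame mm, assuming plane scoop z
    im=f["image"].astype(int);m=((im[...,0]-im[...,2]>45)&(im[...,0]>60)).astype(np.uint8)
    m=cv2.copyMakeBorder(m,1,0,1,1,1,value=0) if 0 else m
    M=np.array(f["mount"]);c,s=np.cos(th),np.sin(th);out=[]
    d=cv2.distanceTransform(cv2.copyMakeBorder(m,60,0,0,0,cv2.BORDER_REPLICATE),cv2.DIST_L2,5)[60:]
    pk=(d==cv2.dilate(d,np.ones((25,25))))&(d>rmin)
    for i in range(1,cv2.connectedComponents(pk.astype(np.uint8))[0]):
        y,x=np.argwhere(cv2.connectedComponents(pk.astype(np.uint8))[1]==i).mean(0)
        p=cv2.undistortPoints(np.array([[[x,y]]],float),f["K"],f["d"])[0,0]
        o=M[:3,3];dr=M[:3,:3]@np.array([*p,1])
        # tool->scoop
        A=lambda v:np.array([c*v[0]+s*v[2],-v[1],s*v[0]-c*v[2]])
        g=A(o+[0,0,.0187])+G;h=A(dr);q=g+h*((z-g[2])/h[2])
        out.append([x,y,d[int(y),int(x)],*(q*1000)])
    return np.array(out).round(0)
E
python3 - <<'E'
from h import *
np.set_printoptions(suppress=True)
f=grab("wrist");print(pitch(f),readout.state()["eef_pos"]);save(f,"w7",crop=(100,0,420,384),s=1.5);print(loz(f))
E
```

```text
(122, np.float64(-0.6473281151121075)) [ 0.54314495 -0.04010412  0.05419169]
[[208.   0.  31.  24.  26.  11.]
 [253.   0.  16.  24.   1.  11.]
 [319.   0.  21.  24. -36.  11.]
 [258.  34.  22.   7.  -2.  11.]
 [169.  43.  22.   2.  49.  11.]
 [327.  46.  21.   1. -42.  11.]
 [275.  77.  22. -16. -12.  11.]]
```

>>> carry_out:
  rows:
    - [[-1,0.003,0,0,0],[-1,0.003,0,0,0],[-1,0.001,0,0.003,0],[-1,0,0,0.01,0],[-1,0,0,0.02,0],[-1,0,0,0.035,0],[-1,0,0,0.05,0],[-1,0,0,0.06,0],[-1,0,0,0.065,0],[-1,0,0,0.065,0]]
  squeeze: 60

```text
time: 14.55
eef_pos: [0.5432, -0.0401, 0.1203]
tool_rot: [-3.141, -0.002, -0.017]
force: [0.2, -0.9, -2.5]
grip_width: 0.0166
grip_force: 62.6
```

Run:
```python
from h import *
np.set_printoptions(suppress=True)
f=grab("wrist");print(pitch(f),readout.state()["eef_pos"]);save(f,"w8",crop=(100,0,420,384),s=1.5);print(loz(f))
```

```text
(122, np.float64(-0.6478160531965536)) [ 0.54278112 -0.04006546  0.11930438]
[[262.   0.  24.  24.  -4.  11.]
 [224.  28.  22.  10.  17.  11.]
 [188.  62.  11.  -8.  39.  11.]
 [275.  78.  21. -17. -12.  11.]
 [238.  80.  17. -18.  10.  11.]]
```

Run:
```python
import cv2
a=cv2.imread("pics/w8.png");a=cv2.resize(a,(320,384),interpolation=cv2.INTER_AREA).astype(int)
m=(a[...,2]-a[...,0]>45)
g=a.mean(2)
for r in range(0,136,4):print("".join('#' if m[r,c] else '.' for c in range(40,260,2)), r)
```

```text
.................................................#########################.................................... 0
....................................##########....#######################..................................... 4
..................................###############.#######################..................................... 8
...........................#############################################.........####......................... 12
.........................##############################################...........#####....................... 16
........................##############################################............######...................... 20
.......................##############################..############...............#######..................... 24
.......................##############################.............................#######..................... 28
.......................#######..######################.............................#####...................... 32
........................######..#####################........................
[... 2081 characters left out ...]
...... 108
.............................................................................................................. 112
.............................................................................................................. 116
.............................................................................................................. 120
.............................................................................................................. 124
.............................................................................................................. 128
.............................................................................................................. 132
```

>>> carry_out:
  rows:
    - [[-1,-0.0001,0.0002,0.001,0],[-1,-0.0006,0.0017,0.003,0],[-1,-0.002,0.0052,0.005,0],[-1,-0.0045,0.0116,0.008,0],[-1,-0.0082,0.0212,0.011,0],[-1,-0.013,0.0338,0.014,0],[-1,-0.019,0.0494,0.017,0],[-1,-0.0264,0.0686,0.02,0],[-1,-0.0347,0.09,0.023,0],[-1,-0.0437,0.1135,0.026,0],[-1,-0.0533,0.1382,0.029,0],[-1,-0.063,0.1635,0.032,0]]

```text
time: 15.8
eef_pos: [0.4788, 0.125, 0.1518]
tool_rot: [-3.141, -0.001, -0.016]
force: [0.4, 0.6, -1.3]
grip_width: 0.0168
grip_force: 62.5
```

>>> carry_out:
  rows:
    - [[-1,-0.0097,0.0253,0.002,0],[-1,-0.0193,0.05,0.003,0],[-1,-0.0283,0.0735,0.004,0],[-1,-0.0366,0.0949,0.005,0],[-1,-0.044,0.1141,0.006,0],[-1,-0.05,0.1297,0.007,0],[-1,-0.0548,0.1423,0.008,0],[-1,-0.0585,0.1519,0.008,0],[-1,-0.061,0.1583,0.008,0],[-1,-0.0624,0.1618,0.008,0],[-1,-0.063,0.1633,0.008,0],[-1,-0.063,0.1635,0.008,0]]

```text
time: 17.0
eef_pos: [0.4169, 0.2867, 0.1592]
tool_rot: [3.141, 0.0, -0.017]
force: [-0.4, -0.1, -1.6]
grip_width: 0.0168
grip_force: 62.5
```

```bash
cat >> h.py <<'E'
def asc(f,r1=140,c0=140,c1=390):
    im=f["image"].astype(int);m=im[...,0]-im[...,2]>45
    for r in range(0,r1,5):print("".join('#' if m[r,c] else '.' for c in range(c0,c1,3)),r)
E
python3 - <<'E'
from h import *
np.set_printoptions(suppress=True)
f=grab("wrist");print(pitch(f),readout.state()["eef_pos"]);save(f,"w9");print(loz(f));asc(f,110)
# dish rim centre from top view
t=grab("top");save(t,"top9");g=t["image"].astype(int);print(readout.state()["time"])
E
```

```text
(122, np.float64(-0.6466497032369267)) [0.41692394 0.28655151 0.15923611]
[[263.   0.  24.  24.  -5.  11.]
 [225.  28.  23.  10.  17.  11.]
 [275.  78.  21. -17. -12.  11.]
 [238.  80.  17. -18.  10.  11.]]
..................................################.................................. 0
.........................######...################.................................. 5
.......................##########################................................... 10
......................##########################.................................... 15
......................#########################..................................... 20
.....................###############...#####........................................ 25
.....................################............................................... 30
......................###############............................................... 35
......................###############............................................... 40
........................############................................................ 45
...............
[... 347 characters left out ...]
..................##########.#############................................ 70
...........................#########################................................ 75
............................#########################............................... 80
............................########################................................ 85
............................##########.#############................................ 90
.............................########...##########.................................. 95
..............................#####......########................................... 100
.................................................................................... 105
17.1
```

>>> carry_out:
  rows:
    - [[-1,-0.002,0,-0.004,0],[-1,-0.006,0,-0.01,0],[-1,-0.01,0,-0.016,0],[-1,-0.012,0,-0.019,0],[-1,-0.012,0,-0.019,0],[-0.585,-0.012,0,-0.019,0],[-1,-0.012,0,-0.019,0],[-1,-0.012,0,-0.019,0]]
  squeeze: 20

```text
time: 17.9
eef_pos: [0.4049, 0.2869, 0.1405]
tool_rot: [-3.141, -0.0, -0.017]
force: [-0.1, 0.0, -1.3]
grip_width: 0.0177
grip_force: 21.8
```

Run:
```python
from h import *
np.set_printoptions(suppress=True)
f=grab("wrist");r,p=pitch(f);print(r,p,readout.state()["eef_pos"]);save(f,"w10");print(loz(f,np.radians(p)));asc(f,150)
```

```text
124 1.0153745878408573 [0.4049206  0.28690701 0.14045616]
[[264.   1.  24.  25.  -5.  11.]
 [226.  32.  22.   9.  16.  11.]
 [274.  80.  20. -17. -12.  11.]
 [238.  82.  17. -18.  10.  11.]]
..................................################.................................. 0
..................................################.................................. 5
.........................######...###############................................... 10
.......................##########################................................... 15
......................##########################.................................... 20
......................##############.#########...................................... 25
......................###############..#####........................................ 30
......................###############............................................... 35
......................###############............................................... 40
.......................#############................................................ 45
........................#######
[... 1038 characters left out ...]
......................................................................... 110
.................................................................................... 115
.................................................................................... 120
.................................................................................... 125
.................................................................................... 130
.................................................................................... 135
.................................................................................... 140
.................................................................................... 145
```

>>> carry_out:
  rows:
    - [[-0.585,0,0,0,0],[-0.58,0,0,0,0],[-1,0,0,0,0],[-1,0,0,0,0]]
  squeeze: 20

```text
time: 18.35
eef_pos: [0.4048, 0.2868, 0.1403]
tool_rot: [3.142, -0.0, -0.017]
force: [-0.5, -0.7, -1.9]
grip_width: 0.0174
grip_force: 21.8
```

Run:
```python
from h import *
np.set_printoptions(suppress=True)
f=grab("wrist");r,p=pitch(f);print(r,p,readout.state()["eef_pos"]);save(f,"w11");print(loz(f,np.radians(p)))
```

```text
144 16.086345043586057 [0.40482153 0.28682358 0.1402561 ]
[[225.  40.  18.  34.  20.  11.]
 [251.  60.  15.  20.   2.  11.]
 [270.  94.  18.  -4. -11.  11.]]
```

Run:
```python
from h import *
f=grab("wrist");r,p=pitch(f);print(r,p,pix(f,np.radians(p),[[.036,.018,.002],[.036,-.018,.002],[-.034,0,.028]]).round(),readout.state()["eef_pos"]);asc(f,130)
# dish in the wrist view
st=readout.state()
D=[[.507+.054*np.cos(a),.2873+.054*np.sin(a),.042] for a in np.linspace(0,6.28,9)[:-1]];print(proj(f,D).round().tolist())
```

```text
143 15.378606810279775 [[229.  41.]
 [279.  41.]
 [254. 131.]] [0.40484016 0.286832   0.14031569]
.................................................................................... 0
.................................................................................... 5
.................................................................................... 10
..........................######.................................................... 15
........................##########.................................................. 20
.......................############..######......................................... 25
.......................#####################........................................ 30
.......................#####################........................................ 35
........................#########.##########........................................ 40
..........................######..##########........................................ 45
..................................#########......................................... 50
..................................##
[... 714 characters left out ...]
####.................................. 95
.......................................##########................................... 100
.........................................######..................................... 105
.................................................................................... 110
.................................................................................... 115
.................................................................................... 120
.................................................................................... 125
[[250.0, -12.0], [199.0, 14.0], [182.0, 70.0], [205.0, 120.0], [252.0, 139.0], [299.0, 119.0], [320.0, 68.0], [302.0, 12.0]]
```

>>> carry_out:
  rows:
    - [[-0.585,0,0,0.006,0],[-0.58,0.003,0,0.01,0],[-1,0.005,0,0.012,0],[-1,0.005,0,0.012,0],[-1,0.005,0,0.012,0]]
  squeeze: 20

```text
time: 18.95
eef_pos: [0.4098, 0.2868, 0.1522]
tool_rot: [3.141, 0.0, -0.017]
force: [0.1, 0.6, -1.9]
grip_width: 0.0174
grip_force: 21.2
```

Run:
```python
from h import *
f=grab("wrist");r,p=pitch(f);print(r,p,pix(f,np.radians(p),[[.036,.018,.002],[.036,-.018,.002],[-.034,0,.028]]).round(),readout.state()["eef_pos"]);save(f,"w12");asc(f,160)
```

```text
150 20.259394315526553 [[230.  58.]
 [278.  58.]
 [254. 139.]] [0.40975109 0.28679238 0.15207828]
.................................................................................... 0
.................................................................................... 5
.................................................................................... 10
.................................................................................... 15
.................................................................................... 20
.................................................................................... 25
.................................................................................... 30
.................................................................................... 35
......................................######........................................ 40
.....................................#######........................................ 45
...............................###..#########....................................... 50
.............................#######
[... 1123 characters left out ...]
......................................................................... 120
.................................................................................... 125
.................................................................................... 130
.................................................................................... 135
.................................................................................... 140
.................................................................................... 145
.................................................................................... 150
.................................................................................... 155
```

>>> carry_out:
  rows:
    - [[-1,0,0,0.03,0],[-1,0,0,0.06,0],[-1,0.0,-0.03,0.07,0],[-1,0.01,-0.07,0.07,0.05],[-1,0.02,-0.12,0.07,0.1],[-1,0.03,-0.17,0.07,0.15],[-1,0.03,-0.22,0.07,0.2],[-1,0.03,-0.27,0.07,0.25],[-1,0.04,-0.32,0.07,0.3],[-1,0.04,-0.37,0.07,0.35],[-1,0.04,-0.42,0.07,0.35],[-1,0.05,-0.47,0.07,0.35]]

```text
time: 20.2
eef_pos: [0.4584, -0.1817, 0.2229]
tool_rot: [3.141, -0.001, 0.333]
force: [0.8, 0.1, 0.3]
grip_width: 0.0175
grip_force: 21.2
```

Run:
```python
from h import *
np.set_printoptions(precision=3,suppress=True)
t=grab("top");im=t["image"].astype(int);m=((im[...,0]-im[...,2]>45)).astype(np.uint8)
m[:100]=0
n,l,s,c=cv2.connectedComponentsWithStats(m)
for i in range(1,n):
    if s[i,4]>15:print(s[i],ray(t,[c[i]],.015)[0])
S=grab("scene")
a=cv2.resize(t["image"][200:300,100:220],None,fx=3,fy=3,interpolation=cv2.INTER_CUBIC)
d=proj(S,[[.507,.287,.02]])[0].astype(int);print(d)
b=cv2.resize(S["image"][d[1]-50:d[1]+50,d[0]-65:d[0]+65],None,fx=3,fy=3,interpolation=cv2.INTER_CUBIC)
e=cv2.resize(S["image"][90:290,60:320],None,fx=1.5,fy=1.5)[:300]
e=e[:, :390]
top=np.hstack([a,b]);bot=np.hstack([e,np.zeros((300,top.shape[1]-e.shape[1],3),np.uint8)]) if top.shape[1]>=e.shape[1] else e
cv2.imwrite("pics/chk.png",np.vstack([top,bot])[...,::-1]);print(top.shape)
```

```text
[294 169  11  20 142] [ 0.66  -0.082  0.015]
[261 170  12  18 127] [0.662 0.001 0.015]
[142 233  21  20 282] [0.508 0.293 0.015]
[381 223]
(300, 750, 3)
```

View pics/chk.png

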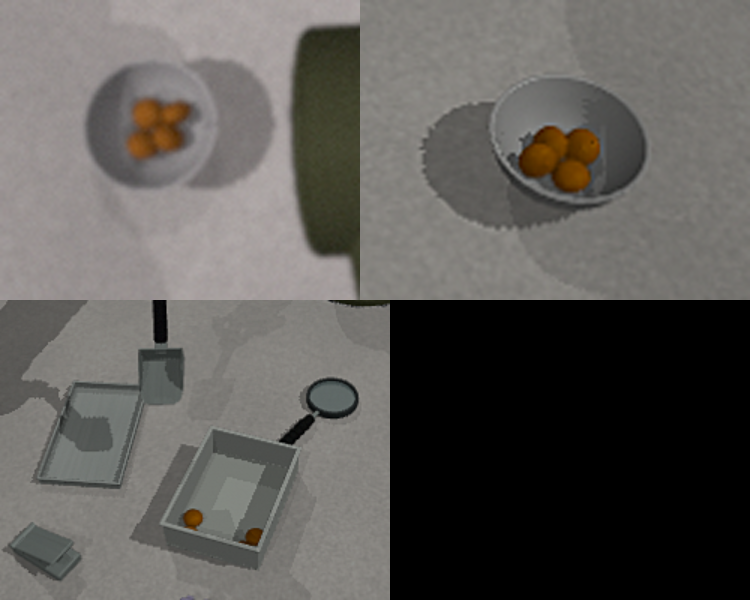

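>>> carry_out:
  rows:
    - [[-1,0.01,-0.04,0,0],[-1,0.02,-0.08,0,0],[-1,0.03,-0.11,-0.02,0],[-1,0.03,-0.118,-0.06,0],[-1,0.03,-0.118,-0.095,0],[-1,0.03,-0.118,-0.11,0],[-1,0.03,-0.118,-0.115,0],[-1,0.03,-0.118,-0.115,0]]

```text
time: 21.1
eef_pos: [0.4895, -0.2973, 0.1082]
tool_rot: [3.14, -0.0, 0.334]
force: [-0.3, 0.6, 0.2]
grip_width: 0.0177
grip_force: 21.3
```

Run:
```python
from h import *
f=grab("wrist");print(pitch(f),readout.state()["eef_pos"]);save(f,"w13")
```

```text
(152, np.float64(21.26635483654281)) [ 0.49002165 -0.29750129  0.10933357]
```

>>> carry_out:
  rows:
    - [[-1,0,0,-0.011,0],[-1,-0.0045,-0.003,-0.016,0],[-1,-0.009,-0.006,-0.0215,0],[-1,-0.013,-0.0075,-0.027,0],[-1,-0.0175,-0.009,-0.0325,0],[-1,-0.021,-0.01,-0.038,0],[-1,-0.0247,-0.0113,-0.044,0],[-1,-0.028,-0.0125,-0.05,0],[-1,-0.031,-0.0135,-0.056,0],[-0.585,-0.031,-0.0135,-0.056,0],[-0.58,-0.031,-0.0135,-0.056,0],[-0.58,-0.031,-0.0135,-0.056,0]]

```text
time: 22.35
eef_pos: [0.458, -0.3107, 0.0509]
tool_rot: [-3.141, 0.0, 0.333]
force: [-0.3, -0.4, -0.6]
grip_width: 0.0179
grip_force: 2.6
```

Run:
```python
from h import *
f=grab("wrist");print(pitch(f),readout.state()["eef_pos"]);save(f,"w14")
```

```text
(117, np.float64(-5.575663618056479)) [ 0.45804899 -0.31071641  0.05094086]
```

>>> carry_out:
  rows:
    - [[-0.58,0,0,0.0015,0],[-0.58,0,0,0.003,0],[-0.58,0,0,0.004,0],[-0.58,0,0,0.004,0]]

```text
time: 22.8
eef_pos: [0.4582, -0.3109, 0.0555]
tool_rot: [3.141, -0.0, 0.333]
force: [0.3, 0.8, -0.2]
grip_width: 0.0179
grip_force: 2.6
```

Run:
```python
from h import *
f=grab("wrist");print(pitch(f),readout.state()["eef_pos"])
```

```text
(121, np.float64(-2.0139853062389514)) [ 0.45819161 -0.31092267  0.05546118]
```

>>> carry_out:
  rows:
    - [[-0.57,0,0,0,0],[-0.55,0,0,0,0],[-0.5,0,0,0,0],[-0.3,0,0,0,0],[0,0,0,0,0],[0.2,0,0,0,0],[0.2,0,0,0.02,0],[0.2,0,0,0.06,0],[0.2,0,0,0.11,0],[0.2,-0.02,0,0.15,0],[0.2,-0.02,0,0.17,0],[0.2,-0.02,0,0.17,0]]

```text
time: 24.05
eef_pos: [0.439, -0.3118, 0.2299]
tool_rot: [3.136, -0.005, 0.333]
force: [0.3, 0.4, -0.3]
grip_width: 0.051
grip_force: 0.0
```

Run:
```python
from fit import *
f=grab("wrist");save(f,"w15")
from h import *
def pred(o,y,p):
    Rm=R.from_euler('ZYX',[y,p,0]).as_matrix();return {k:proj(f,[Rm@np.array(v)+o])[0] for k,v in P.items()}
# dark handle mask -> ends and axis
g=f["image"].max(2)<55;g[215:]=0
n,l,s,c=cv2.connectedComponentsWithStats(g.astype(np.uint8))
for i in range(1,n):
    if s[i,4]>150:
        q=np.argwhere(l==i)[:,::-1].astype(float);v=np.linalg.svd(q-q.mean(0),full_matrices=False)[2][0];t=(q-q.mean(0))@v
        print(s[i],q.mean(0)+v*t.min(),q.mean(0)+v*t.max())
for p in(0,-.3,-.65):print(p,pred(np.array([.558,-.2765,.002]),.333,p))
```

```text
[  0  26  30  66 969] [19.5778 27.6305] [-2.6559 90.054 ]
[ 249  101   16   80 1169] [255.8587 100.9524] [256.6333 180.0428]
0 {'wl': array([231.6079,  95.5206]), 'wr': array([282.6198,  95.5533]), 'll': array([241.4303,  32.8945]), 'lr': array([272.5505,  32.9352]), 'he': array([257.8551, 179.3131]), 'hb': array([257.1585, 100.026 ])}
-0.3 {'wl': array([232.3504, 102.213 ]), 'wr': array([281.437 , 102.2415]), 'll': array([241.1396,  32.4745]), 'lr': array([273.1872,  32.5161]), 'he': array([257.0069, 189.3147]), 'hb': array([256.9051, 107.3438])}
-0.65 {'wl': array([233.1714, 105.5229]), 'wr': array([280.1248, 105.5489]), 'll': array([240.8626,  36.2269]), 'lr': array([273.7995,  36.2681]), 'he': array([256.2413, 185.8336]), 'hb': array([256.6264, 110.7002])}
```

```bash
python3 -c "
from workcell import close_job
print(close_job())"
```

```text
the job is handed in; nothing more can be done
None
```

I tipped four lozenges into the ceramic bowl with the scoop and spilled none; the other four are still in the tub. The scoop is back flat in its tray, and I handed the job in at about 24 s. Early on, before any scooping, I dropped the scoop a few centimetres into its tray and had to pick it up again.

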